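Reset the slip printer's paper tray to the next size

TASK

The next pack of slips is one size longer: lift the dust cover off the paper tray by its knob and lay it gently on the clear desk, flat and knob up. Then press the latch tab of the tray's end guide towards its plate, slide the guide back, away from the tray's handle panel, to the very next stop, and let the tab spring out so that the guide is locked there. Leave the other things on the desk where they are.

Things in the scene. Friction and masses are not known exactly. Their poses are not given: they have to be found in the camera images.
- tray: Grey paper tray of a slip printer, open on top, fixed. 164 (x) x 282 (y) mm, walls 6 mm, rim 52 mm above the desk, floor 5 mm thick. Origin: middle of its underside. Its +y runs lengthwise from the beige handle panel (180 wide, 72 high, outer face at y = -155 mm) to the rear wall (inner face y = +135). Two width guides stand at x = +-55 mm, y -121 to -36, 35 mm high.
- cover: Loose plastic dust cover lying on the tray's rim over its rear half, 164 (x) x 161 (y) mm, about 0.2 kg: a 4 mm plate with 6 mm lips below it that hang inside the walls with 2 mm play, and a round knob in the middle on top. Origin: centre of its lower side, level with the lips' lower edges (46 mm above the desk on the tray, 0 when lying on the desk). +z points up through the knob.
- cover_knob (a point): Point on the axis of the cover's knob, 12 mm above the plate's top. The knob is 24 mm in diameter and 25 mm high; x, y, z axes as the cover's.
- guide (a joint): Position (m) of the tray's end guide along the tray's +y (backwards); about 0 at the start, locked in the first stop. The next stop is 30 to 50 mm further back; it differs from tray to tray and must be felt. Another stop follows 26 mm behind it; the travel ends at 79 mm. In a stop the guide has 1 to 2 mm of play either way.
- guide_plate (a point): Middle of the top edge of the end guide's upright plate, on its front face (towards the handle panel), 46 mm above the desk, in the middle of the tray's width, under the cover at first; moves with the guide. The plate is 64 mm wide (tray x), 3 mm thick (tray y), from 10 to 46 mm above the desk. Axes as the tray's.
- latch (a joint): Angle (rad) of the guide's latch lever: 0 = sprung out, its tooth down in a stop; 0.30 = fully pressed. Beyond 0.25 the tooth is clear and the guide slides with 1 to 3 N. Let go between stops the lever rides on ribs at 0.14 to 0.20; the guide can then still be pushed back by its plate (4 to 12 N) until the tooth drops into a stop by itself and blocks it.
- latch_tab (a point): Middle of the latch tab's rear side, where a finger presses; 44 mm above the desk and 30.5 mm behind the plate's front face when out. The tab is a rounded bar 30 mm wide (tray x), 9 mm thick, top 49 mm above the desk. Pressed towards the plate (tray -y) it moves 11 mm, to 19.5 mm behind the plate's front face and 5 mm up; 3 N at first, 5 N at the end. At the start 95 mm are free behind it.
- ink_pad: Closed flat metal ink pad tin, 70 x 105 x 18 mm, near the tray on the side away from the robot. Bystander. Origin: centre of its underside.
- stamp: Wooden hand stamp standing upright, 26 x 58 mm, 74 mm high, between tray and robot. Bystander. Origin: centre of its underside.
- stapler: Dark stapler, 34 x 140 x 53 mm. Bystander. Origin: centre of its underside.
- pen_cup: Square dark pen cup with pens, 75 x 75 mm, cup 100 mm, pens to 155 mm high. Bystander. Origin: centre of its underside.
- tape: Dark tape dispenser, 55 x 150 x 88 mm. Bystander. Origin: centre of its underside.
- gel: Small clear hand-gel bottle, 54 mm in diameter, 130 mm high. Bystander. Origin: centre of its underside.
- clip_box: Small cardboard box of clips, 45 x 62 x 22 mm, on the desk in front of the tray's handle panel. Bystander. Origin: centre of its underside.
- clear_desk (a point): A point on the desk top, to the robot's right of the tray. The desk around it, 230 mm (x) by 260 mm (y), is always clear: room to lay the cover.
There are look-alikes about, which are no part of the job. There is more than one size of the cover; the job needs the smaller.

How it is judged:
By the outcome, as a careful person would: the job done as asked, in the order asked, and still so for the second after the job is handed in, with the robot touching nothing.
It also fails if it takes over 58 s, if anything falls off the work surface, if the arm or the gripper's body presses on something with over 40 N, if the wrist force passes 120 N, or if a joint passes its speed limit or range.

ROBOT

A 7-joint arm with a two-finger parallel gripper is mounted at the origin on the work surface. World frame = base frame: x ahead of the robot, y to its left, z up, the work surface at z = 0. Lengths are in m, angles in degrees, forces in N, time in s.
With the tool pointing down it reaches from about 0.4 to 0.9 m from the base axis. Payload 5.5 kg.
Tool frame: the origin (TCP) lies at the very end of the fingers, on their centre line; the grasp point (between the pads) lies 19 mm behind it; z points along the fingers, y is the direction in which the jaws open and shut (so a half turn about z gives the same grasp; the last joint's range is limited). The gripper opens to 85 mm and grips with 20 to 120 N. Pads are 22 mm wide; open, the fingers measure 114 mm over their backs; the gripper's body (76 mm by 85 mm) begins 54 mm behind the grasp point. The pads swing forward as they close: fully open they stand 13 mm farther back than shut.
Start: joints at [86.872, 28.699, -24.465, 88.831, 12.651, 65.22, -12.049], TCP at [0.203, -0.617, 0.231] pointing down, gripper open.
Joint ranges: [-164.97, 164.97], [-17.58, 116.51], [-87.97, 89.64], [11.32, 138.91], [-80.73, 260.73], [10.89, 115.49], [-147.41, 147.41]. Speed limits (degrees/s): [147.25, 147.25, 180, 180, 180, 180, 180].

INTERFACE

Orientations are given as [roll, pitch, yaw] about the fixed x, y, z axes, in that order (R = Rz(yaw) Ry(pitch) Rx(roll)).
In Python, from station import robot, optics gives the robot as it stands. The module is installed in compiled form; this text tells all that it offers.
- The arm moves only by the shell command python3 -m creep 'ROWS'. ROWS is JSON, a list of rows, each a list of 7 numbers: the finger opening in mm, from 0 to 85.4, then the shift along the tool's x, y, z in units of 25 mm (1.0 is 25 mm), then the turn, a rotation vector about the tool's x, y, z in units of 5 degrees (1.0 is 5 degrees). A call has 1 to 10 rows; each row shifts and turns the commanded pose from where the row before left it, along the tool's axes as they then stand; what a row does not reach is not made up. A row lasts 1/12 s, in which the tool goes at most 41.7 mm and 7.16 degrees, less where a joint would pass 70% of its speed; a pose out of reach is approached as far as the arm can. A call is refused whole if a number of a shift passes 1 or a number of a turn 1, either way. A call with a gripper value outside its range is refused whole. The fingers move at their own pace and stop on an object; the grip force is fixed at half the most. Time passes only in rows, so rows that do not move let the fingers close. It gives the time, the measured TCP pose, the force and the opening at its end, in the units of the state.
- robot.sense(): the state, without advancing time (a new reading comes with each control period).
- optics.grab_frame(name): name is "scene" or "top" or "wrist"; returns the picture (384x512x3 uint8, red, green, blue); there is no depth.
- optics.camera_model(name): a dict with "intrinsics" (3x3 intrinsics, pixels), "extrinsics" (4x4, takes a point from world to camera coordinates). Camera axes: x right, y down, z forward; pixel columns grow to the right and rows downward; lengths in m; the calibration is good to about 2 mm. A picture is of the moment at which its call begins: read the wrist's pose just before it. camera_model takes no time and is no camera call; for the wrist camera it gives the pose at the moment of the call.
- robot.finish_job(): hands the job in, once; it reports no verdict.
Trained networks look in the newest picture that a camera, given by its name, has taken for a name from the list of things; names that differ only in an ending like _2 or _b are one class to them, and where a whole thing is asked for, a point or a joint stands for the part that bears it (a point fixed in the world has none). Each returns a list of dicts, best first, with "confidence" (0 to 1); they miss things now and then, are a little off and sometimes report something else, mostly with a low value. They report only what shows in the picture. A call takes as long as a camera call. They do not tell look-alikes from the thing itself.
- optics.outline_of(camera, name): "mask" (384x512 bool, what is visible of it) and "box" ([left, top, width, height] in pixels, round what is visible of it).
The state is a dict: "clock": time; "joint_positions": joint angles; "dq": joint speeds; "joint_torque": joint torques, N m; "eef_pos": TCP position; "eef_rot": TCP orientation; "force": force on the tool from outside, world axes, zero at the start; "torque": the same for the moment, N m; "grip_width": finger opening in m.
Only numpy, scipy, OpenCV 4.12 (cv2) and the standard library are available. Lean on these libraries where they do the work, as an engineer would, in place of code of your own. Each camera call takes 0.05 s, during which the arm holds its last target. There are 200 camera calls.

## Working session

There is one attempt and no reset: what is moved stays moved. The work goes in short steps, Python scripts to look and compute and a shell command to move; the robot and the scene stay as the last step left them, time stands still between calls to the robot, and variables do not carry over. Pictures are saved under pics/ and viewed, about 8 in all and at most 12, crops included, and the job is handed in when it is done.

```bash
mkdir -p pics
python3 - <<'E'
from station import robot, optics
import cv2,numpy as np
s=robot.sense(); print({k:np.round(v,3).tolist() for k,v in s.items()})
a=optics.grab_frame("scene"); b=optics.grab_frame("top")
np.save('scene0.npy',a);np.save('top0.npy',b)
cv2.imwrite('pics/a.png',cv2.cvtColor(np.hstack([cv2.resize(x,(800,600)) for x in [b]]),cv2.COLOR_RGB2BGR))
cv2.imwrite('pics/b.png',cv2.cvtColor(cv2.resize(a,(800,600)),cv2.COLOR_RGB2BGR))
for c in("top","scene"):
  m=optics.camera_model(c);print(c,np.round(m["intrinsics"],1).tolist(),np.round(m["extrinsics"],3).tolist())
  for n in("tray","cover","cover_knob","guide","latch_tab","clip_box","stamp","ink_pad"):
    print(n,[(d["confidence"],d["box"],int(d["mask"].sum())) for d in optics.outline_of(c,n)][:4])
E
```

```text
{'clock': 0.0, 'joint_positions': [86.87, 28.754, -24.452, 88.892, 12.65, 65.219, -12.048], 'dq': [0.048, -0.025, 0.023, 0.052, 0.08, -0.093, 0.085], 'joint_torque': [0.0, -56.952, -5.816, -28.093, 0.011, 0.012, 0.0], 'eef_pos': [0.203, -0.617, 0.23], 'eef_rot': [-179.888, -0.005, 18.213], 'force': [-0.586, -0.548, 0.999], 'torque': [0.0, 0.008, -0.035], 'grip_width': 0.086}
top [[485.4, 0.0, 259.3], [0.0, 485.4, 193.1], [0.0, 0.0, 1.0]] [[0.008, -1.0, -0.012, -0.072], [-0.982, -0.005, -0.191, 0.473], [0.191, 0.013, -0.982, 1.611], [0.0, 0.0, 0.0, 1.0]]
tray []
cover [(0.83, [104.9, 231.4, 76.5, 81.7], 4186), (0.57, [153.9, 158.7, 48.6, 51.6], 2167), (0.33, [241.8, 164.8, 21.5, 15.0], 238)]
cover_knob [(0.88, [101.3, 233.0, 80.6, 77.6], 4283), (0.71, [151.8, 157.2, 51.3, 56.3], 2232)]
guide [(0.18, [317.7, 120.0, 47.4, 20.8], 728)]
latch_tab []
clip_box [(0.73, [242.7, 166.0, 21.1, 14.8], 240)]
stamp [(0.68, [181.5, 214.6, 19.1, 8.3], 122), (0.63, [167.0, 146.8, 79.1, 62.0], 2108), (0.45, [151.3, 158.2, 52.4, 51.4], 2143)]
ink_pad [(0.72, [175.8, 132.4, 32.4, 22.9], 562)]
scene [[353.8, 0.0, 252.9], [0.0, 353.8, 193.7], [0.0, 0.0, 1.0]] [[0.107, 0.994, -0.012, 0.04], [0.759, -0.089, -0.644, -0.317], [-0.642, 0.06, -0.765, 1.457], [0.0, 0.0, 0.0, 1.0]]
tray [(0.67, [276.9, 185.7, 112.6, 62.5], 3001)]
cover [(0.91, [323.5, 122.9, 65.4, 45.3], 2358), (0.67, [317.4, 174.8, 73.2, 50.7], 2171)]
cover_knob [(0.81, [325.1, 122.0, 63.4, 42.8], 2353), (0.66, [320.4, 174.7, 66.0, 50.4], 2132), (0.31, [317.6, 167.1, 19.1, 16.2], 166)]
guide []
latch_tab []
clip_box [(0.84, [260.4, 221.6, 21.8, 13.9], 326)]
stamp [(0.72, [275.9, 184.9, 111.4, 65.8], 3020), (0.42, [316.0, 169.0, 18.6, 14.1], 165)]
ink_pad [(0.63, [327.0, 233.0, 42.2, 33.8], 830)]
```

View pics/a.png

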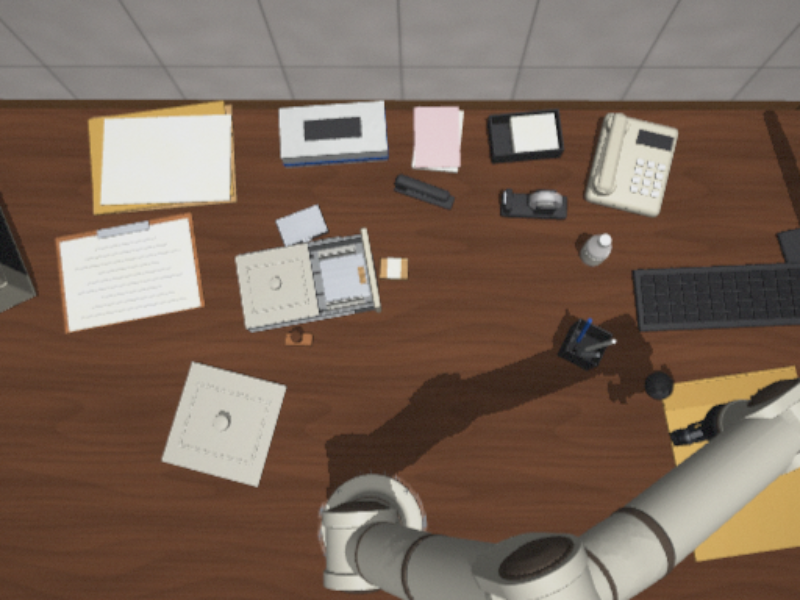

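View pics/b.png

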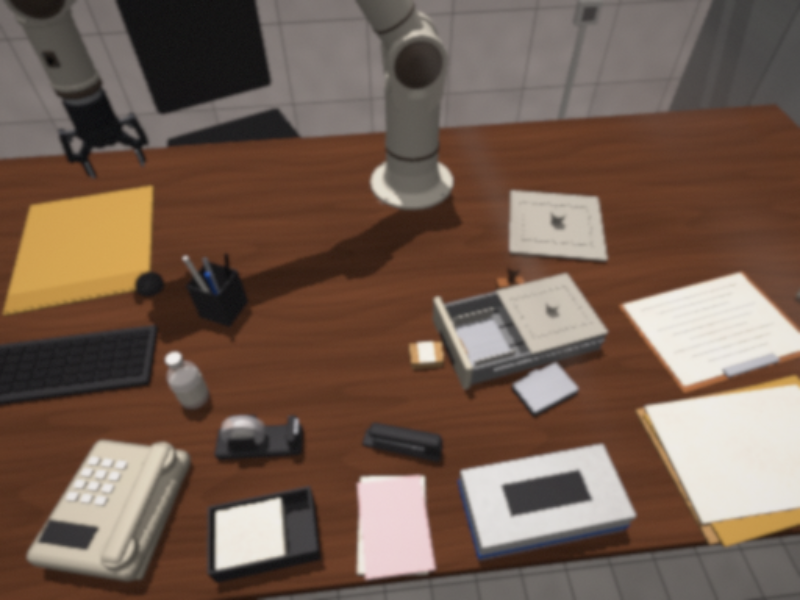

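The tray is at about (310,280) in the top view. There are two covers: the one at (277,283), lying on the tray's rear half, and a larger one at (222,422) lying on the desk. The job's cover is the smaller one on the tray. Next I'll compute positions and an enlarged crop to confirm.

```bash
cat > h.py <<'E'
import numpy as np, cv2
from station import robot, optics
from scipy.spatial.transform import Rotation as R
def ray(m,p,z):
    K=np.array(m["intrinsics"]);E=np.array(m["extrinsics"])
    d=E[:3,:3].T@np.linalg.solve(K,[p[0],p[1],1]);c=-E[:3,:3].T@E[:3,3]
    return c+d*(z-c[2])/d[2]
def proj(m,P):
    K=np.array(m["intrinsics"]);E=np.array(m["extrinsics"])
    q=(E[:3,:3]@np.atleast_2d(P).T).T+E[:3,3];q=(K@q.T).T
    return q[:,:2]/q[:,2:]
def st():
    s=robot.sense();print(round(s["clock"],2),np.round(s["eef_pos"],4),np.round(s["eef_rot"],1),"F",np.round(s["force"],1),"w",round(float(s["grip_width"]),4),"q",np.round(s["joint_positions"],0));return s
def tool(dw):  # world vector -> tool units of 25mm
    s=robot.sense();return np.round(R.from_euler('xyz',s["eef_rot"],degrees=True).inv().apply(dw)/0.025,2)
E
python3 - <<'E'
from h import *
m=optics.camera_model("top");b=np.load('top0.npy')
k=512/800
for n,p,z in [("coverTL",(236,257),.056),("BL",(249,329),.056),("TR",(307,245),.056),("BR",(321,317),.056),("knob",(275,283),.081),("handleT",(364,231),.072),("handleB",(379,309),.072),("big knob",(222,421),.035),("clip",(394,268),.022),("stamp",(299,338),.05),("pen",(580,345),.1),("stapler",(424,191),.05),("gel",(597,250),.1),("clear",(480,300),0)]:
    print(n,np.round(ray(m,np.array(p)*k,z),3))
cv2.imwrite('pics/c.png',cv2.cvtColor(cv2.resize(b[130:320,95:285],(760,760*190//190))[:600],cv2.COLOR_RGB2BGR))
E
```

```text
coverTL [0.569 0.304 0.056]
BL [0.409 0.268 0.056]
TR [0.597 0.148 0.056]
BR [0.436 0.113 0.056]
knob [0.506 0.211 0.081]
handleT [0.625 0.022 0.072]
handleB [ 0.452 -0.014  0.072]
big knob [0.213 0.321 0.035]
clip [ 0.554 -0.043  0.022]
stamp [0.391 0.16  0.05 ]
pen [ 0.373 -0.435  0.1  ]
stapler [ 0.725 -0.11   0.05 ]
gel [ 0.577 -0.478  0.1  ]
clear [ 0.487 -0.236  0.   ]
```

View pics/c.png

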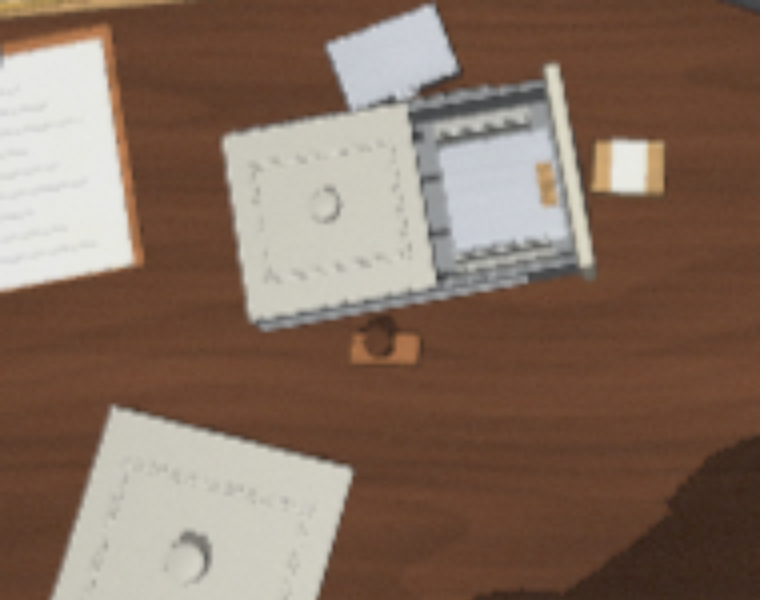

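The enlarged crop confirms it. The cover on the tray (knob at crop (325,204)) measures about 163 x 159 mm, so it's the smaller one. The larger one at (190,560) on the bare desk is the look-alike. I'll move above the knob now.

```bash
python3 -m creep '[[85,0,0,-1,0,0,0.65],[85,0,0,-1,0,0,0.65],[85,0.9,-1,0,0,0,0],[85,0.9,-1,0,0,0,0],[85,0.9,-1,0,0,0,0],[85,0.9,-1,0,0,0,0],[85,0.9,-1,0,0,0,0],[85,0.9,-1,0,0,0,0],[85,0.9,-1,0,0,0,0],[85,0.9,-1,0,0,0,0]]'
python3 -m creep '[[85,0.9,-1,0,0,0,0],[85,0.9,-1,0,0,0,0],[85,0.9,-1,0,0,0,0],[85,0.9,-1,0,0,0,0],[85,0.9,-1,0,0,0,0],[85,0.9,-1,0,0,0,0],[85,0.9,-1,0,0,0,0],[85,0.35,-1,0,0,0,0],[85,0.35,-1,0,0,0,0],[85,0.35,-1,0,0,0,0]]'
python3 - <<'E'
from h import *
s=st();print(tool(np.array([.506,.211,.2])-s["eef_pos"]))
E
```

```text
clock: 1.73
eef_pos: [0.3394, -0.3836, 0.2816]
eef_rot: [180.0, 0.0, 11.7]
force: [0.7, -0.0, -0.5]
grip_width: 0.0848
clock: 2.57
eef_pos: [0.4682, -0.1014, 0.2815]
eef_rot: [180.0, -0.0, 11.8]
force: [0.5, -0.1, -0.1]
grip_width: 0.0851
2.57 [ 0.4682 -0.1014  0.2815] [180.   -0.   11.8] F [ 0.5 -0.1 -0.1] w 0.0851 q [ 49.  10. -44. 109.   7.  64. -76.]
[  4.02 -11.93   3.26]
```

```bash
python3 -m creep '[[85,0.4,-1,0,0,0,0],[85,0.4,-1,0,0,0,0],[85,0.4,-1,0,0,0,0],[85,0.4,-1,0,0,0,0],[85,0.4,-1,0,0,0,0],[85,0.4,-1,0,0,0,0],[85,0.4,-1,0,0,0,0],[85,0.4,-1,0.5,0,0,0],[85,0.4,-1,1,0,0,0],[85,0.4,-1,1,0,0,0]]'
python3 -m creep '[[85,0,-0.95,0,0,0,0],[85,0,-0.98,0,0,0,0],[85,0,0,0,0,0,0]]'
python3 - <<'E'
from h import *
s=st();a=optics.grab_frame("wrist");m=optics.camera_model("wrist");np.save("w1.npy",a)
print(np.round(m["intrinsics"],1).tolist(),np.round(m["extrinsics"],3).tolist())
im=cv2.cvtColor(a,cv2.COLOR_RGB2BGR);p=proj(m,[[.506,.211,.081],s["eef_pos"]]);print(p)
cv2.imwrite("pics/d.png",cv2.resize(im,(800,600)))
E
```

```text
clock: 3.4
eef_pos: [0.5164, 0.1635, 0.2191]
eef_rot: [180.0, -0.2, 11.7]
force: [0.0, -1.1, -0.5]
grip_width: 0.085
clock: 3.65
eef_pos: [0.5031, 0.2157, 0.2189]
eef_rot: [-179.8, 0.0, 12.1]
force: [-0.7, 0.6, -1.0]
grip_width: 0.085
3.65 [0.5031 0.2157 0.2189] [-179.8    0.    12.1] F [-0.7  0.6 -1. ] w 0.085 q [  13.   24.  -49.  104.   20.   61. -121.]
[[341.6, 0.0, 252.1], [0.0, 341.6, 189.0], [0.0, 0.0, 1.0]] [[0.209, -0.978, -0.001, 0.105], [-0.928, -0.199, 0.314, 0.473], [-0.307, -0.064, -0.949, 0.538], [0.0, 0.0, 0.0, 1.0]]
[[256.52038087 172.81664349]
 [248.74669791 255.03596085]]
```

View pics/d.png

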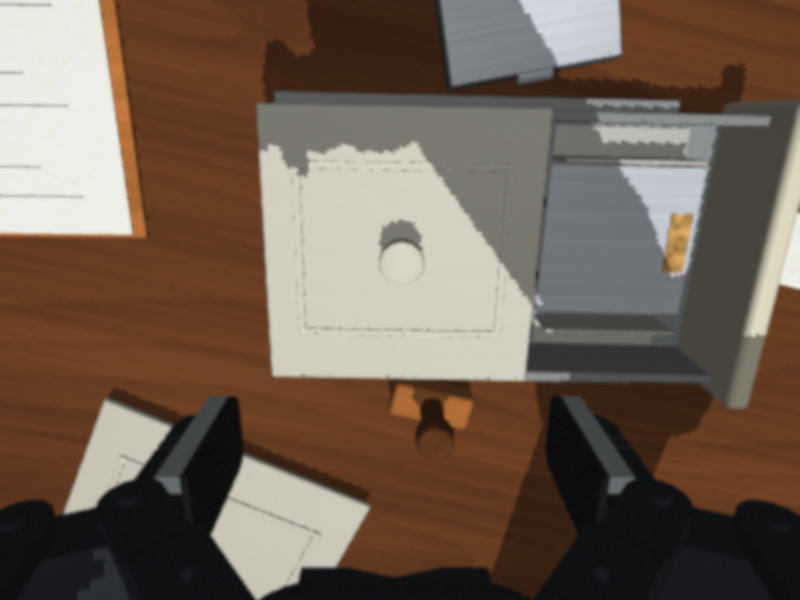

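The wrist view shows the knob top at (402,262) and cover corners at (258,104), (553,107), (525,381) and (273,376). The stamp is at (432,420) beside the tray. I'll compute the offsets.

Run:
```python
from h import *
m=optics.camera_model("wrist");s=st()
P=[ray(m,np.array(p)*.64,.056) for p in[(258,104),(553,107),(525,381),(273,376)]]
for q in P:print(np.round(q,4))
c=np.mean(P,0);k=ray(m,np.array((402,262))*.64,.081)
print("c",c,"k",k,"ang",[np.degrees(np.arctan2(*(d[1::-1]))) for d in(P[0]-P[1],P[3]-P[2],P[0]-P[3],P[1]-P[2])],[np.linalg.norm(d) for d in(P[0]-P[1],P[3]-P[2],P[0]-P[3],P[1]-P[2])])
t=np.array([k[0],k[1],.060]);print(tool(t-s["eef_pos"]))
h=[ray(m,np.array(p)*.64,.072) for p in[(728,105),(803,100),(752,335)]];print(h)
```

```text
3.7 [0.5041 0.213  0.219 ] [-179.9   -0.    12. ] F [0.6 0.3 0.2] w 0.0852 q [  13.   24.  -49.  104.   21.   61. -121.]
[0.5741 0.3046 0.056 ]
[0.6059 0.1482 0.056 ]
[0.4441 0.1161 0.056 ]
[0.4138 0.2739 0.056 ]
c [0.50946959 0.21069156 0.056     ] k [0.51056026 0.21133282 0.081     ] ang [np.float64(101.51011877346083), np.float64(100.83499273730705), np.float64(10.838933982953469), np.float64(11.213450688215167)] [np.float64(0.1596374672392336), np.float64(0.16070508011633655), np.float64(0.16312193124086571), np.float64(0.16500652273653488)]
[0.24 0.13 6.36]
[array([0.62432032, 0.06511939, 0.072     ]), array([0.6345739, 0.0286432, 0.072    ]), array([5.08067649e-01, 3.49218135e-04, 7.20000000e-02])]
```

```bash
python3 -m creep '[[85,0.25,0.13,1,0,0,0.18],[70,0,0,1,0,0,0],[60,0,0,1,0,0,0],[60,0,0,1,0,0,0],[60,0,0,1,0,0,0],[60,0,0,0.8,0,0,0],[60,0,0,0.4,0,0,0],[60,0,0,0.15,0,0,0],[60,0,0,0,0,0,0]]'
python3 -m creep '[[0,0,0,0,0,0,0],[0,0,0,0,0,0,0],[0,0,0,0,0,0,0],[0,0,0,0,0,0,0],[0,0,0,0,0,0,0],[0,0,0,0,0,0,0]]'
```

```text
clock: 4.45
eef_pos: [0.5122, 0.2068, 0.0598]
eef_rot: [180.0, 0.0, 10.8]
force: [0.8, -0.1, -0.5]
grip_width: 0.0597
clock: 4.95
eef_pos: [0.5133, 0.2089, 0.062]
eef_rot: [-179.9, -0.2, 10.8]
force: [-2.4, 1.5, 6.1]
grip_width: 0.0215
```

```bash
python3 -m creep '[[0,0,0,-0.1,0,0,0],[0,0,0,-0.2,0,0,0],[0,0,0,-0.3,0,0,0],[0,0,0,-0.5,0,0,0],[0,0,0,-0.7,0,0,0],[0,0,0,0,0,0,0]]'
python3 - <<'E'
from h import *
s=st();im=cv2.cvtColor(optics.grab_frame("wrist"),cv2.COLOR_RGB2BGR);b=cv2.cvtColor(optics.grab_frame("scene"),cv2.COLOR_RGB2BGR)
cv2.imwrite("pics/e.png",np.hstack([cv2.resize(im,(400,300)),cv2.resize(b[130:250,270:430],(400,300))]))
E
```

```text
clock: 5.45
eef_pos: [0.5142, 0.2086, 0.1087]
eef_rot: [-180.0, -0.3, 10.8]
force: [0.4, 0.6, -1.1]
grip_width: 0.0218
5.45 [0.5142 0.2086 0.1087] [-180.    -0.3   10.8] F [ 0.4  0.6 -1.1] w 0.0218 q [   9.   33.  -43.  108.   29.   50. -128.]
```

View pics/e.png

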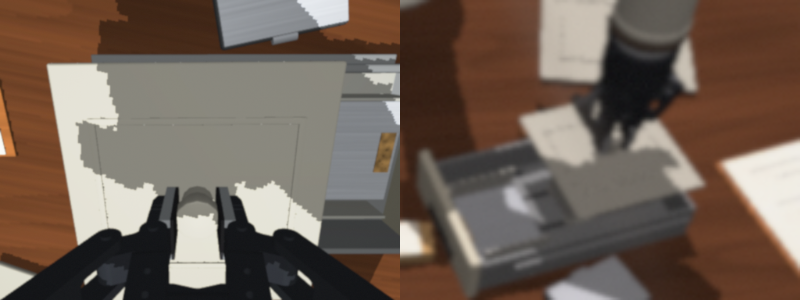

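The cover is off and level in the grip. Carry it over to the clear desk.

```bash
python3 -m creep '[[0,0,0,-0.5,0,0,0],[0,0,0.2,-0.6,0,0,0],[0,-0.1,0.5,-0.1,0,0,0],[0,-0.3,0.8,0,0,0,0],[0,-0.3,1,0,0,0,0],[0,-0.3,1,0,0,0,0],[0,-0.3,1,0,0,0,0],[0,-0.3,1,0,0,0,0],[0,-0.3,1,0,0,0,0],[0,-0.3,1,0,0,0,0]]'
python3 -m creep '[[0,-0.3,1,0,0,0,0],[0,-0.3,1,0,0,0,0],[0,-0.3,1,0,0,0,0],[0,-0.3,1,0,0,0,0],[0,-0.3,1,0,0,0,0],[0,-0.3,1,0,0,0,0],[0,-0.3,1,0,0,0,0],[0,-0.2,0.8,0,0,0,0],[0,0,0.4,0,0,0,0],[0,0,0.2,0.2,0,0,0]]'
python3 -m creep '[[0,0,0,0.5,0,0,0],[0,0,0,0.8,0,0,0],[0,0,0,0.8,0,0,0],[0,0,0,0.6,0,0,0],[0,0,0,0.4,0,0,0],[0,0,0,0.2,0,0,0],[0,0,0,0,0,0,0]]'
python3 - <<'E'
from h import *
st()
a=cv2.cvtColor(optics.grab_frame("scene"),cv2.COLOR_RGB2BGR);b=cv2.cvtColor(optics.grab_frame("top"),cv2.COLOR_RGB2BGR);w=cv2.cvtColor(optics.grab_frame("wrist"),cv2.COLOR_RGB2BGR)
cv2.imwrite("pics/f.png",np.vstack([np.hstack([cv2.resize(a[110:260,130:330],(400,300)),cv2.resize(b[100:280,160:400],(400,300))]),np.hstack([cv2.resize(w,(400,300)),np.zeros((300,400,3),np.uint8)])]))
E
```

```text
clock: 6.38
eef_pos: [0.4932, 0.0114, 0.136]
eef_rot: [180.0, -0.0, 10.8]
force: [1.0, 0.6, -0.8]
grip_width: 0.0217
clock: 7.22
eef_pos: [0.477, -0.2065, 0.1313]
eef_rot: [179.9, -0.1, 10.6]
force: [0.7, -0.1, -1.6]
grip_width: 0.022
clock: 7.8
eef_pos: [0.4757, -0.2023, 0.0463]
eef_rot: [-179.9, 0.1, 10.9]
force: [0.9, -0.2, -1.6]
grip_width: 0.0221
7.8 [ 0.4757 -0.2023  0.0463] [-1.799e+02  1.000e-01  1.090e+01] F [ 0.9 -0.2 -1.6] w 0.0221 q [ 50.  34. -37. 115.  31.  41. -85.]
```

View pics/f.png

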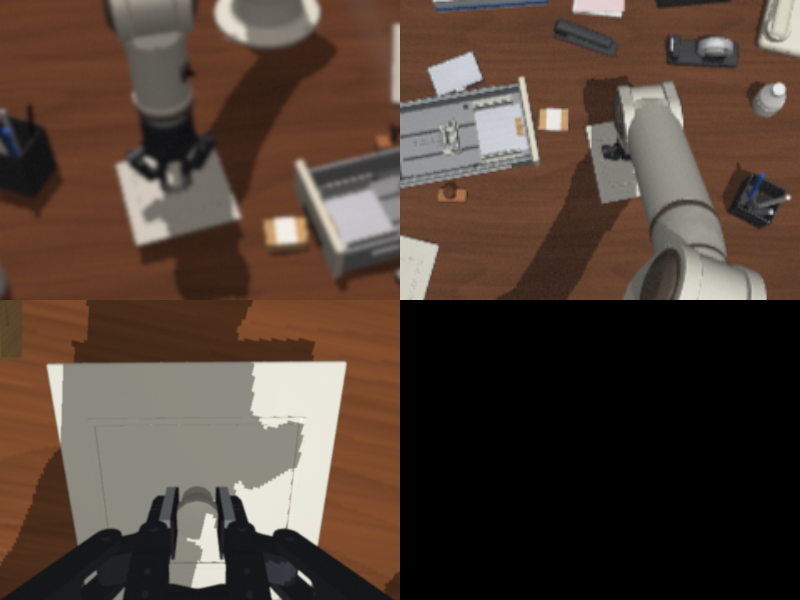

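The cover is level above clear desk, with the clip box about 35 mm off its left edge. I'll shift it slightly right and lower it slowly until the force shows contact.

```bash
python3 -m creep '[[0,0,0.4,0.1,0,0,0],[0,0,0.3,0.2,0,0,0],[0,0,0,0.2,0,0,0],[0,0,0,0.2,0,0,0],[0,0,0,0.15,0,0,0],[0,0,0,0.1,0,0,0],[0,0,0,0.08,0,0,0],[0,0,0,0,0,0,0]]'
python3 -m creep '[[0,0,0,0.05,0,0,0],[0,0,0,0.05,0,0,0],[0,0,0,0,0,0,0]]'
```

```text
clock: 8.62
eef_pos: [0.4792, -0.2208, 0.0213]
eef_rot: [-180.0, 0.0, 10.8]
force: [-0.6, 0.0, -2.3]
grip_width: 0.0217
clock: 8.87
eef_pos: [0.4795, -0.2212, 0.0193]
eef_rot: [180.0, -0.0, 10.8]
force: [0.5, -0.3, -1.8]
grip_width: 0.0215
```

```bash
python3 -m creep '[[0,0,0,0.05,0,0,0],[0,0,0,0.04,0,0,0],[0,0,0,0,0,0,0]]'
python3 -m creep '[[0,0,0,0.03,0,0,0],[0,0,0,0,0,0,0]]'
python3 -m creep '[[0,0,0,0.03,0,0,0],[0,0,0,0,0,0,0]]'
```

```text
clock: 9.12
eef_pos: [0.4794, -0.2213, 0.017]
eef_rot: [-180.0, 0.0, 10.8]
force: [-0.5, 0.6, -1.4]
grip_width: 0.0214
clock: 9.28
eef_pos: [0.4795, -0.2213, 0.0163]
eef_rot: [180.0, -0.0, 10.8]
force: [0.5, 0.1, -1.3]
grip_width: 0.0218
clock: 9.45
eef_pos: [0.4796, -0.2214, 0.016]
eef_rot: [180.0, 0.0, 10.8]
force: [-2.1, 0.0, 3.3]
grip_width: 0.0219
```

Contact at +3 N. I'll release, lift clear and head for the guide.

```bash
python3 -m creep '[[30,0,0,0,0,0,0],[40,0,0,0,0,0,0],[60,0,0,0,0,0,0],[60,0,0,0,0,0,0],[60,0,0,-0.4,0,0,0],[60,0,0,-0.6,0,0,0],[60,0,0,-1,0,0,0],[60,0,0,-1,0,0,0],[60,0,0,-1,0,0,0],[60,0,0,-1,0,0,0]]'
python3 -m creep '[[60,0.3,-1,-1,0,0,0],[60,0.3,-1,-1,0,0,0],[60,0.3,-1,-1,0,0,0],[60,0.3,-1,0,0,0,0],[60,0.3,-1,0,0,0,0],[60,0.3,-1,0,0,0,0],[60,0.3,-1,0,0,0,0],[60,0.3,-1,0,0,0,0],[60,0.3,-1,0,0,0,0],[60,0.3,-1,0,0,0,0]]'
python3 -m creep '[[60,0.3,-1,0,0,0,0],[60,0.3,-1,0,0,0,0],[60,0.3,-1,0,0,0,0],[60,0.3,-1,0,0,0,0],[60,0.2,-0.8,0,0,0,0],[60,0,-0.4,0,0,0,0],[60,0,0,0,0,0,0]]'
python3 - <<'E'
from h import *
s=st();m=optics.camera_model("wrist");w=cv2.cvtColor(optics.grab_frame("wrist"),cv2.COLOR_RGB2BGR);np.savez("m2.npz",E=m["extrinsics"],K=m["intrinsics"])
O=np.array([.5217,.1516,0]);a=np.radians(11.1);X=np.array([np.cos(a),np.sin(a),0]);Y=np.array([-np.sin(a),np.cos(a),0]);Z=np.array([0,0,1])
for p in [O+.0095*Y+.046*Z,O+.04*Y+.044*Z,O+.135*Y+.052*Z+.076*X,O+.135*Y+.052*Z-.076*X,O-.149*Y+.072*Z]:print(proj(m,p)[0]/.64)
cv2.imwrite("pics/g.png",cv2.resize(w,(800,600)))
b=cv2.cvtColor(optics.grab_frame("top"),cv2.COLOR_RGB2BGR);cv2.imwrite("pics/h.png",cv2.resize(b[110:290,160:400],(800,600)))
E
```

```text
clock: 10.28
eef_pos: [0.4794, -0.221, 0.1423]
eef_rot: [-180.0, -0.0, 10.8]
force: [0.7, -0.6, -0.1]
grip_width: 0.0602
clock: 11.12
eef_pos: [0.5061, 0.0396, 0.2163]
eef_rot: [180.0, -0.0, 10.8]
force: [0.4, -0.0, -1.0]
grip_width: 0.0602
clock: 11.7
eef_pos: [0.5152, 0.1757, 0.2163]
eef_rot: [-179.9, -0.0, 11.1]
force: [-0.1, 0.7, -0.4]
grip_width: 0.0598
11.7 [0.5152 0.1757 0.2163] [-179.9   -0.    11.1] F [-0.1  0.7 -0.4] w 0.0598 q [  19.   25.  -51.  104.   22.   61. -119.]
[421.60985266 255.23593949]
[371.25614054 254.42265517]
[195.77694177 123.07838567]
[223.44506789 373.34012273]
[708.1128793  266.62096859]
```

View pics/g.png

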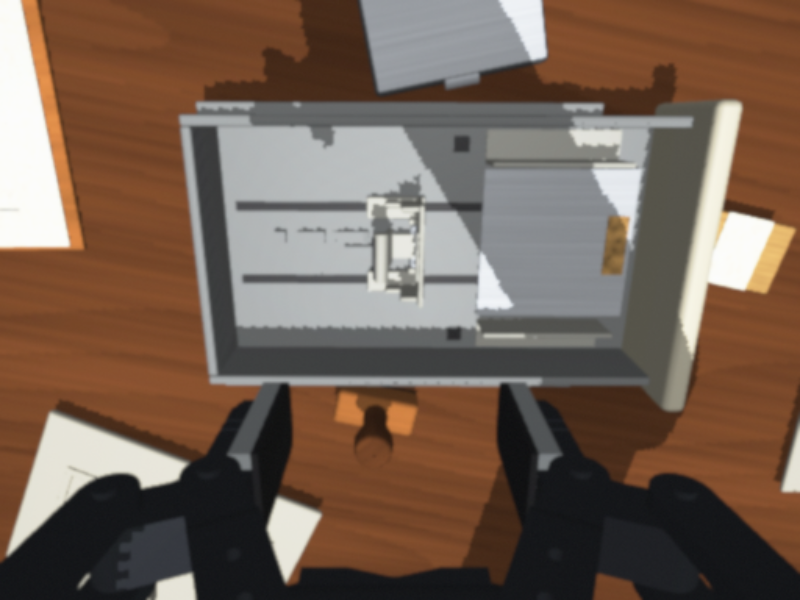

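View pics/h.png

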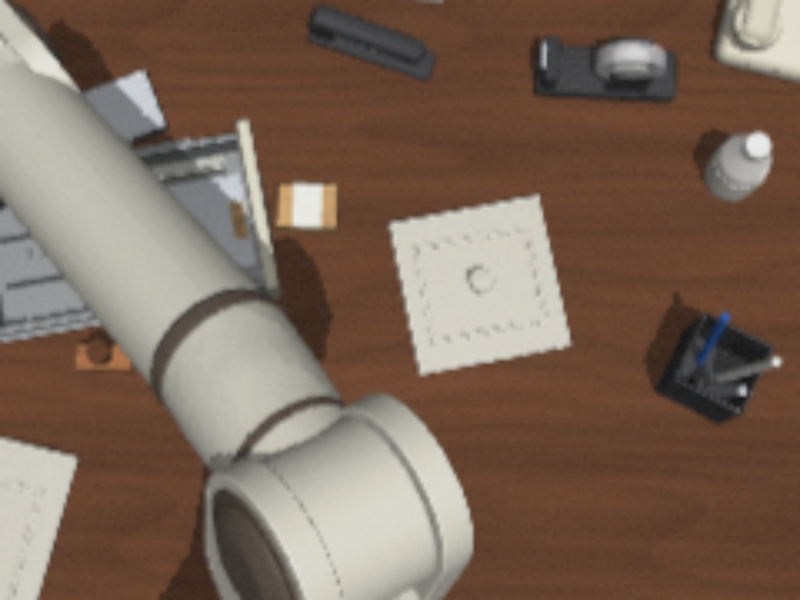

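The cover lies flat, knob up, on clear desk at (480,280). The guide's plate edge is at about col 421 in the wrist view, rows 197 to 305, as predicted, with the tab behind it at about col 380. I'll take one crop to locate the tab.

Run:
```python
import cv2
a=cv2.imread("pics/g.png");cv2.imwrite("pics/i.png",cv2.resize(a[170:330,330:470],(700,600) if 0 else (525,600),interpolation=cv2.INTER_CUBIC))
```

```text
(no output)
```

View pics/i.png

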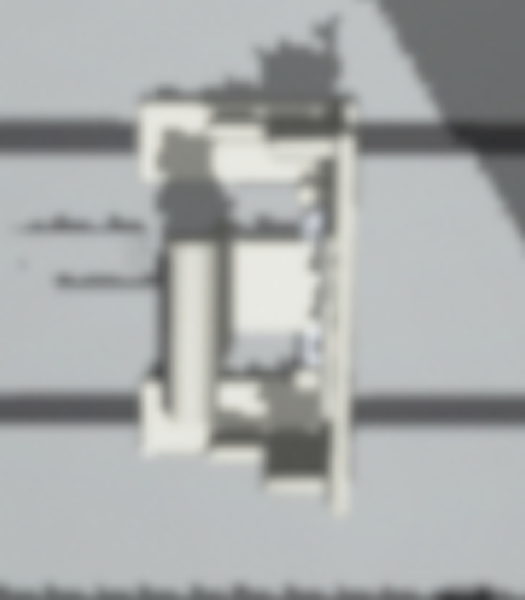

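The tab bar runs over crop cols 168–210 and rows 240–425. The plate's top edge is at col 342. I'll work out the pinch position.

Run:
```python
from h import *
d=np.load("m2.npz");m={"extrinsics":d["E"],"intrinsics":d["K"]};s=st()
a=np.radians(11.1);Y=np.array([-np.sin(a),np.cos(a),0])
P=ray(m,np.array((421.5,252))*.64,.046);T=ray(m,np.array((375,258.5))*.64,.046)
D=ray(m,np.array((386,258.5))*.64,.047)
print(P,T,(T-P)@Y,(D-P)@Y)
for q in(P,T):print((q-s["eef_pos"])@Y)
X=np.array([np.cos(a),np.sin(a),0]);xt=(P+T)@X/2
g=P+.0198*Y; g+=X*(xt-g@X); g[2]=.032
print(g,tool(g-s["eef_pos"]))
```

```text
11.8 [0.516  0.1717 0.2156] [179.9   0.   10.8] F [-0.1 -0.4  0.5] w 0.0603 q [  19.   25.  -51.  105.   22.   61. -119.]
[0.52181926 0.16140559 0.046     ] [0.51244461 0.18818119 0.046     ] 0.028079528185932668 0.021405303978329
-0.011250005635762101
0.01682952255017057
[0.51602297 0.18044587 0.032     ] [ 0.07 -0.35  7.35]
```

```bash
python3 -m creep '[[54,0.07,-0.35,0.8,0,0,0],[54,0,0,1,0,0,0],[54,0,0,1,0,0,0],[54,0,0,1,0,0,0],[54,0,0,1,0,0,0],[54,0,0,0.6,0,0,0],[54,0,0,0,0,0,0],[54,0,0,0,0,0,0]]'
python3 - <<'E'
from h import *
s=st();w=cv2.cvtColor(optics.grab_frame("wrist"),cv2.COLOR_RGB2BGR)
cv2.imwrite("pics/j.png",cv2.resize(w[100:384,100:412],(659,600)))
m=optics.camera_model("wrist");a=np.radians(11.1);Y=np.array([-np.sin(a),np.cos(a),0])
P=np.array([0.5218,.1614,.046]);print((proj(m,[P,P+.0305*Y,s["eef_pos"]])-100)*600/284)
E
```

```text
clock: 12.47
eef_pos: [0.5161, 0.1794, 0.0801]
eef_rot: [179.9, 0.1, 10.7]
force: [0.3, 0.1, -0.2]
grip_width: 0.0541
12.47 [0.5161 0.1794 0.0801] [1.799e+02 1.000e-01 1.070e+01] F [ 0.3  0.1 -0.2] w 0.0541 q [  12.   35.  -43.  110.   32.   48. -128.]
[[398.07578858 257.11349734]
 [284.82125937 257.84371262]
 [329.91443841 327.40232197]]
```

View pics/j.png

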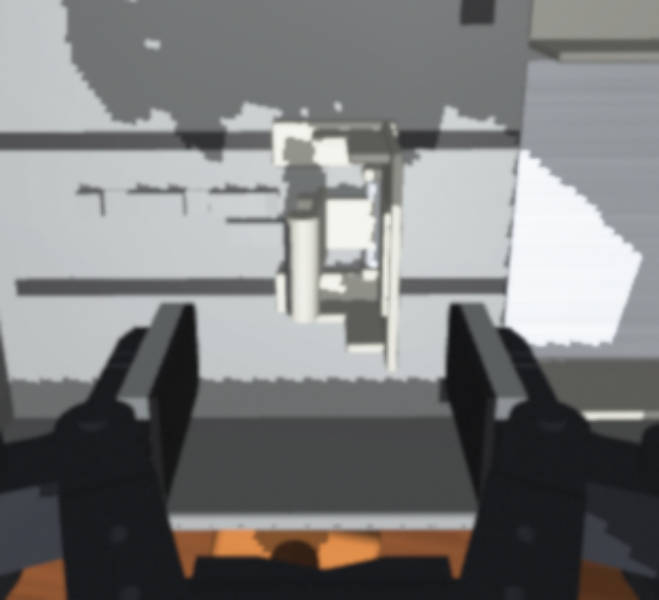

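Plate at col 395, tab rear at col 288, and the jaws are centred at col 321, as intended. Descend and pinch to 20 mm.

```bash
python3 -m creep '[[54,0,0,0.8,0,0,0],[54,0,0,0.7,0,0,0],[54,0,0,0.42,0,0,0],[54,0,0,0,0,0,0]]'
python3 -m creep '[[40,0,0,0,0,0,0],[30,0,0,0,0,0,0],[30,0,0,0,0,0,0]]'
python3 -m creep '[[25,0,0,0,0,0,0],[22,0,0,0,0,0,0],[20,0,0,0,0,0,0],[20,0,0,0,0,0,0],[20,0,0,0,0,0,0]]'
```

```text
clock: 12.85
eef_pos: [0.5159, 0.1805, 0.0318]
eef_rot: [180.0, 0.1, 10.8]
force: [0.1, 0.4, -0.5]
grip_width: 0.0543
clock: 13.1
eef_pos: [0.5182, 0.1757, 0.0341]
eef_rot: [179.5, 0.0, 10.6]
force: [-0.4, -12.3, 8.6]
grip_width: 0.03
clock: 13.52
eef_pos: [0.5172, 0.1815, 0.0347]
eef_rot: [179.9, -0.1, 10.8]
force: [-2.3, -1.6, 6.0]
grip_width: 0.0202
```

```bash
python3 -m creep '[[19.5,0,-0.1,0,0,0,0],[19.5,0,-0.1,0,0,0,0],[19.5,0,-0.1,0,0,0,0],[19.5,0,0,0,0,0,0]]'
python3 -m creep '[[19.5,0,-0.1,0,0,0,0],[19.5,0,-0.1,0,0,0,0],[19.5,0,-0.1,0,0,0,0],[19.5,0,0,0,0,0,0]]'
python3 - <<'E'
from h import *
s=st();w=cv2.cvtColor(optics.grab_frame("wrist"),cv2.COLOR_RGB2BGR)
cv2.imwrite("pics/k.png",cv2.resize(w[60:384,80:432],(652,600)))
E
```

```text
clock: 13.85
eef_pos: [0.5156, 0.1897, 0.0348]
eef_rot: [180.0, -0.1, 10.8]
force: [-2.7, -0.2, 7.2]
grip_width: 0.02
clock: 14.18
eef_pos: [0.5142, 0.1971, 0.0347]
eef_rot: [180.0, -0.1, 10.8]
force: [-3.1, 0.1, 6.4]
grip_width: 0.0192
14.18 [0.5142 0.1971 0.0347] [ 1.80e+02 -1.00e-01  1.08e+01] F [-3.1  0.1  6.4] w 0.0192 q [   7.   39.  -40.  110.   36.   44. -133.]
```

View pics/k.png

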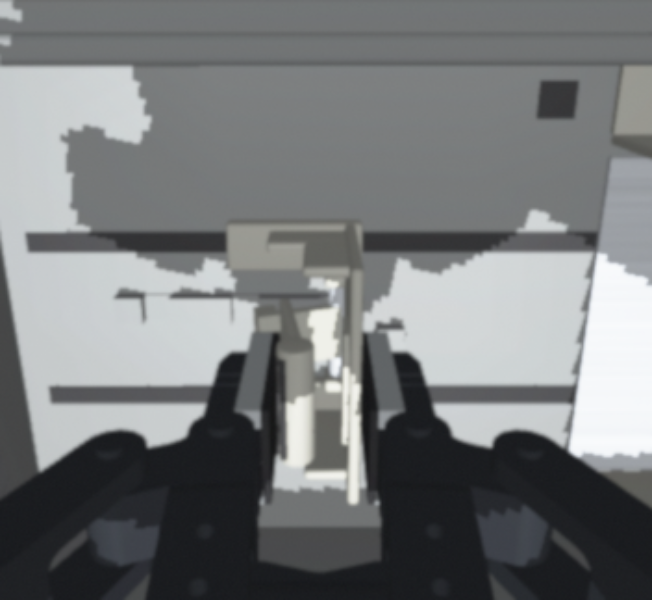

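The plate (col 355) and the tab (col 295) are both between the jaws and the guide is sliding freely, about 16 mm so far. I'll go 5 mm further, then let the tab out and close the front pad's gap to the plate.

```bash
cat > s.py <<'E'
from h import *
s=robot.sense();a=np.radians(11.1);Y=np.array([-np.sin(a),np.cos(a),0])
d=(np.array(s["eef_pos"])-[.5172,.1815,0])@Y*1000
f=np.array(s["force"])@Y
w=s["grip_width"]*1000
print(f"t {s['clock']:.2f} s {d:.1f} w {w:.1f} guide_if_front_contact {d-w/2+10.1:.1f} Fy {f:.1f} Fz {s['force'][2]:.1f} z {s['eef_pos'][2]:.4f}")
import sys
sys.exit(1 if f<-14 else 0)
E
python3 -m creep '[[19.5,0,-0.1,0,0,0,0],[19.5,0,-0.1,0,0,0,0],[19.5,0,0,0,0,0,0]]'|tail -1; python3 s.py
python3 -m creep '[[30,0,0,0,0,0,0],[40,0,0,0,0,0,0],[46,0,0,0,0,0,0],[46,0,0,0,0,0,0]]'|tail -1; python3 s.py
python3 -m creep '[[46,0,-0.16,0,0,0,0],[46,0,-0.16,0,0,0,0],[46,0,0,0,0,0,0]]' |tail -1; python3 s.py
```

```text
grip_width: 0.0198
t 14.48 s 20.9 w 19.8 guide_if_front_contact 21.1 Fy -0.1 Fz 6.5 z 0.0347
grip_width: 0.046
t 14.82 s 20.0 w 46.0 guide_if_front_contact 7.1 Fy 0.4 Fz -0.1 z 0.0330
grip_width: 0.0462
t 15.07 s 29.7 w 46.2 guide_if_front_contact 16.6 Fy -0.8 Fz 0.3 z 0.0327
```

```bash
python3 -m creep '[[46,0,-0.08,0,0,0,0],[46,0,0,0,0,0,0]]' >o && python3 s.py && python3 -m creep '[[46,0,-0.08,0,0,0,0],[46,0,0,0,0,0,0]]' >o && python3 s.py && python3 -m creep '[[46,0,-0.08,0,0,0,0],[46,0,0,0,0,0,0]]' >o && python3 s.py && python3 -m creep '[[46,0,-0.08,0,0,0,0],[46,0,0,0,0,0,0]]' >o && python3 s.py && python3 -m creep '[[46,0,-0.08,0,0,0,0],[46,0,0,0,0,0,0]]' >o && python3 s.py && python3 -m creep '[[46,0,-0.08,0,0,0,0],[46,0,0,0,0,0,0]]' >o && python3 s.py
```

```text
t 15.23 s 30.9 w 46.0 guide_if_front_contact 18.0 Fy -0.0 Fz -0.2 z 0.0325
t 15.40 s 32.1 w 45.9 guide_if_front_contact 19.2 Fy -0.6 Fz -0.0 z 0.0325
t 15.57 s 32.8 w 46.0 guide_if_front_contact 19.9 Fy -3.1 Fz 1.1 z 0.0324
t 15.73 s 36.4 w 46.0 guide_if_front_contact 23.5 Fy -3.8 Fz 0.1 z 0.0325
t 15.90 s 36.5 w 46.0 guide_if_front_contact 23.6 Fy -6.2 Fz 2.2 z 0.0325
t 16.07 s 36.7 w 46.2 guide_if_front_contact 23.7 Fy -8.7 Fz 3.9 z 0.0324
```

```bash
python3 -m creep '[[46,0,-0.06,0,0,0,0],[46,0,0,0,0,0,0]]' >o && python3 s.py && python3 -m creep '[[46,0,-0.06,0,0,0,0],[46,0,0,0,0,0,0]]' >o && python3 s.py && python3 -m creep '[[46,0,-0.06,0,0,0,0],[46,0,0,0,0,0,0]]' >o && python3 s.py && python3 -m creep '[[46,0,-0.06,0,0,0,0],[46,0,0,0,0,0,0]]' >o && python3 s.py && python3 -m creep '[[46,0,-0.06,0,0,0,0],[46,0,0,0,0,0,0]]' >o && python3 s.py && python3 -m creep '[[46,0,-0.06,0,0,0,0],[46,0,0,0,0,0,0]]' >o && python3 s.py
```

```text
t 16.23 s 36.8 w 46.2 guide_if_front_contact 23.8 Fy -11.2 Fz 5.2 z 0.0324
t 16.40 s 37.0 w 46.4 guide_if_front_contact 23.9 Fy -14.1 Fz 6.1 z 0.0323
```

```bash
python3 -m creep '[[46,0,-0.06,0,0,0,0],[46,0,0,0,0,0,0]]' >o ; python3 s.py ; python3 -m creep '[[46,0,-0.06,0,0,0,0],[46,0,0,0,0,0,0]]' >o ; python3 s.py
python3 - <<'E'
from h import *
s=st();w=optics.grab_frame("wrist");m=optics.camera_model("wrist");np.savez("m3.npz",E=m["extrinsics"],K=m["intrinsics"],w=w)
for n in("latch_tab","guide","guide_plate"):
  for d in optics.outline_of("wrist",n)[:2]:print(n,d["confidence"],d["box"])
E
```

```text
t 16.57 s 37.1 w 46.1 guide_if_front_contact 24.1 Fy -16.2 Fz 7.5 z 0.0322
t 16.73 s 37.2 w 46.4 guide_if_front_contact 24.1 Fy -19.2 Fz 7.6 z 0.0322
16.73 [0.5095 0.2179 0.0322] [1.793e+02 1.000e-01 1.050e+01] F [  2.3 -19.1   7.6] w 0.0464 q [   4.   40.  -40.  109.   37.   44. -136.]
latch_tab 0.84 [234.7, 215.7, 56.1, 90.7]
guide 0.94 [226.1, 177.1, 86.5, 160.8]
guide_plate 0.69 [228.5, 176.7, 80.5, 156.9]
```

Run:
```python
from h import *
d=np.load("m3.npz");m={"extrinsics":d["E"],"intrinsics":d["K"]};g=cv2.cvtColor(d["w"],cv2.COLOR_RGB2GRAY)
a=np.radians(11.1);Y=np.array([-np.sin(a),np.cos(a),0]);P=np.array([0.5218,.1614,.046])
for gd in(0,24,30,36):print(gd,np.round(proj(m,[P+gd/1000*Y,P+(gd/1000+.0305)*Y+[0,0,-.002],P+(gd/1000+.023)*Y+[0,0,.001]]),1).tolist())
for r in range(180,330,12):print(r,[int(v) for v in g[r,200:330:3]])
```

```text
0 [[388.3, 265.6], [317.3, 264.3], [336.1, 267.6]]
24 [[333.2, 266.4], [262.7, 265.1], [280.4, 268.5]]
30 [[319.4, 266.7], [249.0, 265.3], [266.5, 268.7]]
36 [[305.6, 266.9], [235.3, 265.6], [252.6, 269.0]]
180 [131, 131, 131, 131, 131, 131, 132, 132, 132, 119, 119, 119, 120, 121, 122, 123, 124, 124, 125, 126, 127, 128, 128, 129, 129, 130, 130, 131, 131, 132, 134, 114, 111, 134, 130, 130, 131, 131, 132, 130, 132, 132, 131, 132]
192 [57, 58, 58, 57, 58, 58, 58, 58, 58, 120, 167, 166, 167, 167, 167, 167, 167, 142, 157, 159, 161, 161, 162, 163, 123, 106, 105, 107, 106, 106, 107, 105, 97, 105, 91, 58, 57, 56, 58, 58, 58, 57, 58, 57]
204 [128, 129, 130, 187, 216, 228, 229, 229, 228, 192, 163, 163, 162, 163, 162, 163, 166, 170, 162, 173, 178, 188, 249, 185, 157, 114, 126, 127, 129, 130, 132, 133, 135, 125, 100, 107, 121, 130, 130, 150, 227, 227, 184, 133]
216 [128, 128, 143, 227, 227, 160, 184, 194, 223, 226, 229, 198, 130, 130, 129, 130, 129, 129, 130, 130, 217, 191, 132, 147, 186, 195, 223, 192, 193, 166, 166, 94, 93, 93, 117, 161, 147, 131, 161, 223, 226, 226, 226, 226]
228 [129, 128, 1
[... 1252 characters left out ...]
6, 248, 121, 25, 24, 24, 30, 47, 143, 166, 161]
300 [215, 221, 221, 221, 222, 221, 222, 222, 223, 222, 222, 222, 185, 136, 239, 248, 248, 240, 209, 199, 222, 223, 222, 217, 106, 105, 106, 105, 105, 105, 105, 104, 239, 215, 248, 179, 27, 25, 23, 36, 46, 31, 32, 32]
312 [220, 220, 220, 220, 220, 221, 221, 221, 221, 221, 221, 221, 221, 222, 222, 222, 222, 222, 222, 222, 222, 221, 222, 221, 142, 105, 105, 105, 106, 105, 105, 105, 95, 227, 246, 223, 180, 27, 25, 42, 48, 30, 33, 33]
324 [216, 211, 216, 218, 217, 181, 209, 214, 220, 220, 204, 196, 214, 217, 217, 177, 181, 211, 215, 220, 190, 181, 197, 214, 217, 216, 176, 181, 210, 214, 171, 144, 121, 237, 240, 205, 141, 135, 27, 45, 37, 30, 30, 30]
```

Numerically, the plate's front edge is at col 307, so the guide is at about 35 mm. The tab's rear is at col ~237, 30 mm behind it, which means it's fully out. It's locked and blocking at 19 N. It can't be the stop after the next one, because that lies 26 mm beyond. I'll back off, lift out and check.

```bash
python3 -m creep '[[46,0,0.25,0,0,0,0],[46,0,0.25,0,0,0,0],[46,0,0.14,0,0,0,0],[46,0,0,0,0,0,0]]'|tail -1; python3 s.py
python3 -m creep '[[46,0,0,-0.3,0,0,0],[46,0,0,-0.6,0,0,0],[46,0,0,-1,0,0,0],[46,0,0,-1,0,0,0],[46,0,0,-1,0,0,0],[46,0,0,-1,0,0,0],[46,0,0,-1,0,0,0],[46,0,0,-1,0,0,0],[46,0,0.5,0,0,0,0],[46,0,0,0,0,0,0]]'
python3 - <<'E'
from h import *
w=optics.grab_frame("wrist") is None
import time
w=optics.grab_frame("wrist");m=optics.camera_model("wrist");st()
a=np.radians(11.1);Y=np.array([-np.sin(a),np.cos(a),0]);P=np.array([0.5218,.1614,.046])
im=cv2.cvtColor(w,cv2.COLOR_RGB2BGR)
for gd in(0,30,35,40):print(gd,np.round(proj(m,[P+gd/1000*Y,P+(gd/1000+.0305)*Y]),1).tolist())
t=cv2.cvtColor(optics.grab_frame("top"),cv2.COLOR_RGB2BGR)
c=proj(m,P+.045*Y)[0].astype(int)
q=im[max(0,c[1]-50):c[1]+50,c[0]-65:c[0]+65];print(c)
cv2.imwrite("pics/l.png",np.vstack([cv2.resize(q,(390,300),interpolation=cv2.INTER_CUBIC),cv2.resize(t[110:290,100:334],(390,300))]))
E
```

```text
grip_width: 0.046
t 17.27 s 30.4 w 46.0 guide_if_front_contact 17.5 Fy -0.8 Fz -0.9 z 0.0326
clock: 18.1
eef_pos: [0.5146, 0.1981, 0.2077]
eef_rot: [179.9, -0.3, 10.8]
force: [0.6, -1.3, -0.9]
grip_width: 0.046
18.2 [0.5128 0.1984 0.2053] [180.   -0.   10.8] F [-0.  -0.1  0.1] w 0.0463 q [  16.   26.  -50.  104.   23.   60. -123.]
0 [[294.9, 166.1], [261.5, 166.2]]
30 [[262.1, 166.2], [228.7, 166.4]]
35 [[256.6, 166.3], [223.2, 166.4]]
40 [[251.1, 166.3], [217.7, 166.5]]
[245 166]
```

View pics/l.png

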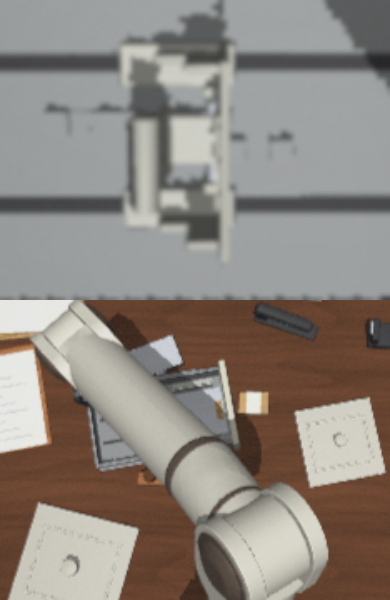

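The guide now sits at about 34 mm with the tab sprung fully out (rear edge ~31 mm behind the plate's front). The cover lies flat on the clear desk, and the bystanders are where they were. I'll hand in.

```bash
python3 -c "
from station import robot
print(robot.finish_job())"
```

```text
the job is handed in; nothing more can be done
None
```

The job is handed in at about 18 s of the 58 s allowed; it reports no verdict.

- **Cover:** I lifted the smaller cover off the tray by its knob. I lowered it onto the clear desk until I felt about 3 N of contact, then let go. The top camera shows it lying flat, knob up.
- **Guide:** I pinched the latch tab against the plate, slid the guide back and let the tab go. Then I pushed the guide back by its plate until the tooth dropped into the next stop, where it held against 19 N.

**Last checks:**
- The last wrist picture puts the guide at about 34 mm, with the tab fully out, 30 to 31 mm behind the plate's front. That fits the next stop, which lies 30 to 50 mm back.
- I tested the lock only by pushing backwards, not by pulling forwards.
- Nothing seemed to have moved among the bystanders in the last top view. The arm hid the stamp's surroundings, and the pen cup, gel and tape were last seen in the view after the cover was laid down.

**Disagreement:** my position estimate from the arm's own readings read about 10 mm lower, at 24 mm. The guide had most likely slid back during the pinch itself, before I started counting. With that added it gives about 35 mm, which agrees with the cameras.

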